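# Load the plaster sample into the raking-light box

### The job

Push the sample slide gently into the raking-light box until it is fully home against the stop hidden inside the hood; it wedges if pushed off its centre line, so never force it (keep the push under about 30 N). Then slide the lamp's dimmer grip along to the orange mark and let go. Leave the other things on the bench where they are.

Things in the scene. Friction and masses are not known exactly. Their poses are not given: they have to be found in the camera images.
- stand: Raking-light box: level plywood base board (210 x 475 mm, top at z = 15 mm), fixed, placed anew each time. Origin: underside of the board, on the guide's centre line. +y = the way the slide goes in; x is across. The board spans y -260 to +215 mm; a grey sheet-metal hood (210 mm wide, top 103 mm above the table) spans y +30 to +215 mm, open towards -y.
- cheeks (a point): Middle of the guide, on the centre line at the board's top (stand y = -5 mm): two black rubber-faced cheeks, y -30 to +20 mm, with brass lips over the slide's edges; 172 mm over their outsides, top 39 mm above the table. They hold only 50 mm of the slide's length, with 1.5 mm play each side. Axes as the stand's.
- slide: Sample slide, loose, about 0.7 kg: wooden plate 140 (x) x 200 (y) x 14 mm with a striped plaster sample on it, already started between the cheeks. At its outer end an upright tail board: 150 mm wide, y = 0 to 14 mm, 62 mm high (top 77 mm above the table). Origin: underside, middle of the tail board's outer face (15 mm above the table); +y points into the box. The lips (4 mm above its plate) stop it being lifted.
- push_face (a point): Middle of the tail board's outer face, 60 mm above the table; axes as the slide's. The slide runs with 3 to 7 N when pushed true here. A push of 13 to 15 N brings it home. Pushed more than 15 to 25 mm off the centre line, or askew, it cocks and wedges in the rubber cheeks, and more force only wedges it harder; back off and push again on the centre line.
- home_pin (a joint): Spring pin (150 N/m, weak) of the steel stop hidden in the hood, m: 0 free, 0.008 pressed flush, slide hard against the stop. The stop is set anywhere from 100 to 150 mm along the stand's +y, not told: home is felt as a sudden hard stop when the slide's front end (200 mm ahead of its origin) meets it. A red-ended rod out of the hood's back moves out with the pin.
- dimmer_base: The lamp's dimmer: flat grey housing 40 mm wide (x), 180 mm long (y), 14 mm high, fixed to the table at a different place and angle each time. Origin: centre of its underside. The grip slides along its +y.
- dimmer (a joint): Position of the dimmer's grip along its track, m: 0 to 0.13, growing along the housing's +y; 0.065 is the middle of the housing. Stiff: moves with about 2 N, stays where left.
- dimmer_top (a point): Top centre of the dimmer's white grip, a block 28 mm (x) x 20 mm (y) x 40 mm high, standing from 14.5 to 54.5 mm above the table. Axes as the housing's.
- mark: The orange clip at the edge of the dimmer housing (its +x side), 5 mm wide along the track, with a thin pointer on the housing. Flat, not in the way (18 mm high, cannot be moved). Axes as the housing's; the clip marks the level at its origin's y, its origin lies on the housing's centre line at table height.
- ochre_jar: Bystander: glass pigment jar with ochre label, 68 mm across, 85 mm tall. Origin: centre of its underside. Not to be disturbed.
- sienna_jar: Bystander: glass pigment jar with red-brown label, 60 mm across, 80 mm tall. Origin: centre of its underside. Not to be disturbed.
- bowl: Bystander: open green mixing bowl, 110 mm across, 55 mm tall. Origin: centre of its underside. Not to be disturbed.
- spray_bottle: Bystander: white spray bottle, 64 mm across, 170 mm tall. Origin: centre of its underside. Not to be disturbed.
- test_tile: Bystander: bare plaster tile lying flat, 120 x 80 x 15 mm. Origin: centre of its underside. Not to be disturbed.
- plaster_spatula: Bystander: spatula lying flat, 280 mm long, 65 mm wide blade. Origin: centre of its underside. Not to be disturbed.
- brush_pot: Bystander: glass jar full of brushes, 72 mm across, about 210 mm tall with the brushes. Origin: centre of its underside. Not to be disturbed.
Things that resemble listed ones, but are neither listed nor needed, are in the scene too. Leave any yellow look-alike of the slide alone. Of the things shaped like the dimmer_base, the grey one is meant.

How it is judged:
By the outcome, as a careful person would: the job done as asked, in the order asked, and still so for the second after the job is handed in, with the robot touching nothing.
It also fails if it takes over 48 s, if anything falls off the work surface, if the arm or the gripper's body presses on something with over 40 N, if the wrist force passes 120 N, or if a joint passes its speed limit or range.

### The arm

A 6-joint arm with a two-finger parallel gripper is mounted at the origin on the work surface. World frame = base frame: x ahead of the robot, y to its left, z up, the work surface at z = 0. Lengths are in mm, angles in rad, forces in N, time in s.
With the tool pointing down it reaches from about 400 to 925 mm from the base axis. Payload 12.5 kg.
Tool frame: the origin (TCP) lies on the mounting face of the last link; the fingertips stand 190 mm ahead of it and the grasp point (between the pads) lies 171 mm ahead of it; z points along the fingers, y is the line along which they close (so a half turn about z gives the same grasp; the last joint's range is limited). The gripper opens to 95 mm and grips with 3 to 60 N. Pads are 20 mm wide; open, the fingers measure 119 mm over their backs; the gripper's body (75 mm by 180 mm) begins 59 mm behind the grasp point.
Start: joints at [1.079, 0.491, 1.559, -0, 1.092, -0.106], TCP at [235.165, 579.07, 404.761] pointing down, gripper open.
Joint ranges: [-3.1, 3.1], [-0.84, 2.19], [0.05, 2.79], [-1.13, 4.28], [0.06, 2.93], [-2.69, 2.69]. Speed limits (rad/s): [2.22, 2.22, 2.79, 3.14, 3.14, 3.14].

### API

Orientations are given as [roll, pitch, yaw] about the fixed x, y, z axes, in that order (R = Rz(yaw) Ry(pitch) Rx(roll)).
In Python, from cell import env gives the robot as it stands.
- The arm moves only by the tool carry_out, never from a script. Its argument "series" is a list of rows, each a list of 5 numbers: the shift along the tool's x, y, z in m, then the turn about the tool's z in degrees, then the opening, from 0 (shut) to 1 (fully open). A call has 1 to 20 rows; each row is the pose to reach, as a shift and turn from the pose commanded when the call began, along the tool's axes at that moment; what a row does not reach only later rows make up. A row lasts 1/8 s, in which the tool goes at most 62.5 mm and 10.7 degrees, less where a joint would pass 70% of its speed; a pose out of reach is approached as far as the arm can. A call with a gripper value outside its range is refused whole. The fingers move at their own pace and stop on an object; the grip force is fixed at half the most. Time passes only in rows, so rows that repeat a pose let the fingers close. It gives the time, the measured TCP pose, the force, the opening and the grip force at its end, in the units of the state.
- env.state(): the state, without advancing time (a new reading comes with each control period).
- env.read_camera(name): name is "scene" or "side" or "wrist"; returns (picture, depth): 400x640x3 uint8, red, green, blue; 400x640 float32, mm along the optical axis (not along the pixel's ray), 0 where there is no reading.
- env.get_calibration(name): a dict with "intrinsics" (3x3 intrinsics, pixels), "cam_to_world" (4x4, takes a point from camera to world coordinates); the wrist camera has in their place "T_tool_cam" (4x4, takes a point from camera to tool coordinates, whose origin is the TCP and whose axes are the flange's). Camera axes: x right, y up, looking along -z (the intrinsics and any distortion apply to the point x, -y, -z); pixel columns grow to the right and rows downward; lengths in mm; the calibration is good to about 2 mm. A picture is of the moment at which its call begins: read the wrist's pose just before it. get_calibration takes no time and is no camera call.
- env.job_done(): hands the job in; it is judged then, once.
The state is a dict: "t": time; "joints": joint angles; "qvel": joint speeds; "tau": joint torques, N m; "eef_pos": TCP position; "tcp_rot": TCP orientation; "ft_force": force on the tool from outside, world axes, zero at the start; "moment": the same for the moment, N m; "opening": opening from 0.0 (shut) to 1.0 (fully open); "grip_force": force on a finger pad.
Only numpy, scipy, OpenCV 4.12 (cv2) and the standard library are available. Lean on these libraries where they do the work, as an engineer would, in place of code of your own. Each camera call takes 0.05 s, during which the arm holds its last target. There are 200 camera calls.

## Working session

There is one attempt and no reset: what is moved stays moved. The work goes in short steps, Python scripts to look and compute and a tool call to move; the robot and the scene stay as the last step left them, time stands still between calls to the robot, and variables do not carry over. Pictures are saved under pics/ and viewed, at most 10 in all, crops included, and the job is handed in when it is done.

Besides the shell and the picture viewer there is one more tool, called after "Emit:" in YAML: its name, and indented under it one key for each argument. carry_out: Moves the arm, as the interface text tells. Its arguments: {"type":"object","properties":{"series":{"type":"array","items":{"type":"array","items":{"type":"number"}}}},"required":["series"]}

```bash
mkdir -p pics; ls; cat > h.py <<'E'
import numpy as np,cv2
from cell import env
from scipy.spatial.transform import Rotation as R
def cam(name):
    s=env.state(); im,d=env.read_camera(name); c=env.get_calibration(name)
    K=np.array(c['intrinsics'])
    if name=='wrist':
        T=np.eye(4);T[:3,:3]=R.from_euler('xyz',s['tcp_rot']).as_matrix();T[:3,3]=s['eef_pos'];T=T@np.array(c['T_tool_cam'])
    else: T=np.array(c['cam_to_world'])
    v,u=np.mgrid[:400,:640]
    p=np.stack([(u-K[0,2])/K[0,0]*d,-(v-K[1,2])/K[1,1]*d,-d],-1)
    w=p@T[:3,:3].T+T[:3,3]; w[d==0]=np.nan
    return im,d,w,c
E
python3 - <<'E'
from h import *
for n in ['scene','side']:
    im,d,w,c=cam(n); cv2.imwrite(f'pics/{n}.png',im[:,:,::-1]); np.savez(f'{n}.npz',im=im,w=w); print({k:v for k,v in c.items()})
print(env.state())
E
```

```text
pics
{'intrinsics': array([[498.15062003,   0.        , 316.06793035],
       [  0.        , 498.15062003, 200.37760475],
       [  0.        ,   0.        ,   1.        ]]), 'cam_to_world': array([[ 7.36570601e-01, -3.80350390e-01,  5.59282871e-01,
         1.36413821e+03],
       [ 6.76185430e-01,  3.95280256e-01, -6.21712782e-01,
        -1.02030565e+03],
       [ 1.53952224e-02,  8.36114287e-01,  5.48339207e-01,
         9.28408243e+02],
       [ 0.00000000e+00,  0.00000000e+00,  0.00000000e+00,
         1.00000000e+00]])}
{'intrinsics': array([[379.15486852,   0.        , 317.93194805],
       [  0.        , 379.15486852, 198.91690429],
       [  0.        ,   0.        ,   1.        ]]), 'cam_to_world': array([[ 9.15095771e-01,  2.78862734e-01, -2.91265008e-01,
         9.76019880e+01],
       [-4.03178866e-01,  6.20534857e-01, -6.72594450e-01,
        -9.83494296e+02],
       [-6.82143729e-03,  7.32920232e-01,  6.80280384e-01,
         1.03256866e+03],
       [ 0.00000000e+00,  0.00000000e+00,  0.00000000e+00,
         1.00000000e+00]])}
{'t': 0.1, 'joints': array([ 1.07940849e+00,  4.91478000e-01,  1.55938943e+00,  1.49012055e-05,
        1.09166270e+00, -1.05613911e-01]), 'qvel': array([ 0.00037097, -0.00120475, -0.00218813, -0.00016689, -0.00030838,
       -0.00052331]), 'tau': array([ 2.66009192e-03, -6.13615966e+01, -2.58610100e+01,  6.93724514e-02,
        4.69460303e-02, -8.62640195e-05]), 'eef_pos': array([235.1452986 , 579.04787488, 404.23299416]), 'tcp_rot': array([-3.14066179e+00, -1.11970018e-04,  2.75581180e+00]), 'ft_force': array([-0.51370341,  0.61543914,  0.35137676]), 'moment': array([ 0.03518677,  0.0149912 , -0.00499642]), 'grip_force': 0.0, 'opening': 0.9968082153679968}
```

View pics/scene.png

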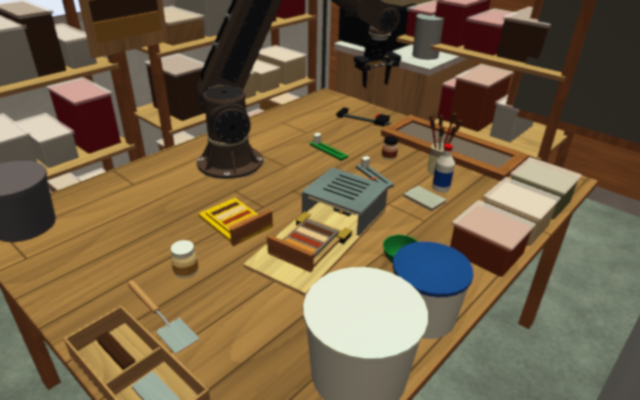

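View pics/side.png

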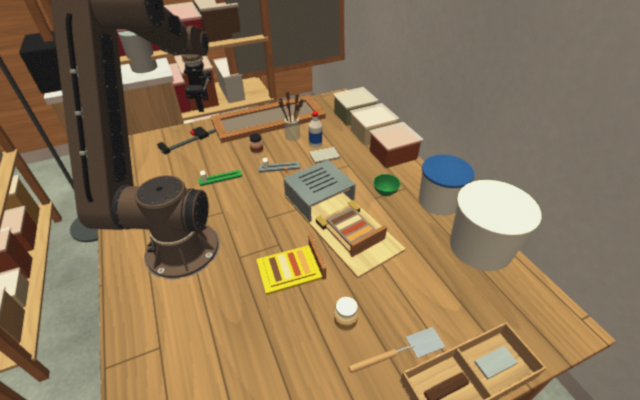

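The scene view shows the hood at about (345,197), the slide's tail board at (297,253), the grey dimmer at (377,172) with its grip at (365,161), and a green decoy at (328,150). The side view shows the hood at (320,188), tail board at (362,243) and dimmer at (280,167).

```bash
python3 - <<'E'
from h import *
def rect(p):
    r=cv2.minAreaRect(p.astype(np.float32)); b=cv2.boxPoints(r); return np.round(r[0],1),np.round(r[1],1),round(r[2],1)
for n,hp,tp,dp in [('scene',(345,190),(290,245),(378,172)),('side',(320,182),(362,240),(282,167))]:
    z=np.load(n+'.npz'); im=z['im'];w=z['w']
    print(n,'hood',w[hp[1],hp[0]].round(),'tail',w[tp[1],tp[0]].round(),'dim',w[dp[1],dp[0]].round())
    h0=w[hp[1],hp[0]]
    def near(c,r): return np.hypot(w[...,0]-c[0],w[...,1]-c[1])<r
    def comp(m,seed=None):
        m=cv2.morphologyEx(m.astype(np.uint8),cv2.MORPH_OPEN,np.ones((2,2)))
        k,l,s,_=cv2.connectedComponentsWithStats(m); 
        i=1+np.argmax(s[1:,4]); return l==i
    m=comp(near(h0,220)&(abs(w[...,2]-103)<7)); print('hood top',rect(w[m][:,:2]),np.nanmean(w[m],0).round(1))
    m=comp(near(w[tp[1],tp[0]],150)&(abs(w[...,2]-77)<5)); print('tail top',rect(w[m][:,:2]),m.sum())
    m=(near(h0,450)&(abs(w[...,2]-15)<5)&(im[...,0]>150)&(im[...,1]>130)); m=comp(m);print('board',rect(w[m][:,:2]),m.sum())
    d0=w[dp[1],dp[0]]
    m=comp(near(d0,160)&(w[...,2]>9)&(w[...,2]<20)); print('dimbase',rect(w[m][:,:2]),m.sum())
    m=near(d0,160)&(w[...,2]>35)&(w[...,2]<62)&(im.min(-1)>130); m=comp(m); print('grip',rect(w[m][:,:2]),m.sum(),np.nanmean(w[m],0))
    m=near(d0,160)&(im[...,0]>170)&(im[...,2]<100)&(im[...,1]<150)&(im[...,1]>60);print('orange',m.sum(),w[m][:5])
E
```

```text
scene hood [552.  16. 108.] tail [ 596. -270.   78.] dim [469. 312.  16.]
hood top (array([532. ,  98.6]), array([207.4, 326.4]), 9.9) [553.5  22.7 103. ]
tail top (array([ 594.3, -253.9]), array([143.6,  47.7]), 11.4) 224
board (array([ 688.8, -200.2]), array([142.4, 616.6]), 36.2) 2668
dimbase (array([528.6, 247.4]), array([114.6, 297.6]), 49.3) 254
grip (array([414.9, 306.6]), array([23.8,  9.3]), 68.4) 17 [415.58728454 307.03960108  52.07541673]
orange 25 [[342.90263195 410.96972256   1.72939047]
 [427.26203047 376.82116108  -1.26680452]
 [430.74102586 378.40520459  -0.54504869]
 [431.71892215 383.74571725  -2.31592412]
 [439.18506821 379.29539761   2.39801117]]
side hood [540.  16. 106.] tail [ 561. -279.   73.] dim [473. 272.  16.]
hood top (array([577.1,  32.8]), array([288.1, 181.9]), 9.9) [537.2  17.9 101.9]
tail top (array([ 621.8, -259.7]), array([209.2,  34.8]), 21.5) 154
board (array([ 579.4, -173.2]), array([213.4, 353.2]), 11.0) 2006
dimbase (array([467.4, 287.1]), array([ 48.4, 179.9]), 76.7) 225
grip (array([423.2, 334.1]), array([87., 12.]), 64.0) 18 [413.9645511  315.31146219  38.36419468]
orange 1143 [[520.25475667 420.78383171   0.67762351]
 [528.37393985 415.64756629   1.62551132]
 [542.40359954 413.87028287  -1.32760097]
 [544.31100185 404.61700284   4.09969686]
 [549.24331422 404.8208871    2.52547552]]
```

Emit:
carry_out:
  series:
    - [-0.05,-0.03,0,0,0]
    - [-0.1,-0.065,0,0,0]
    - [-0.15,-0.095,0,0,0]
    - [-0.2,-0.13,0,0,0]
    - [-0.25,-0.16,0,0,0]
    - [-0.3,-0.19,0,0,0]
    - [-0.3,-0.19,0,0,0]
    - [-0.3,-0.19,0,0,0]

```text
t: 1.1
eef_pos: [441.5, 290.2, 404.5]
tcp_rot: [-3.141, -0.001, 2.755]
ft_force: [-0.6, -0.1, -0.3]
opening: 0.215
grip_force: 0.0
```

```bash
python3 - <<'E'
from h import *
im,d,w,c=cam('wrist'); cv2.imwrite('pics/w1.png',im[:,:,::-1]); np.savez('w1.npz',im=im,w=w); print(c['T_tool_cam'],env.state()['eef_pos'],env.state()['t'],env.state()['joints'])
E
```

```text
[[-2.08967245e-04  9.68783430e-01  2.47908495e-01  6.78760807e+01]
 [ 9.99999766e-01  4.08485277e-05  6.83291709e-04 -1.26169585e-01]
 [ 6.51834989e-04  2.47908579e-01 -9.68783212e-01  1.90357389e+01]
 [ 0.00000000e+00  0.00000000e+00  0.00000000e+00  1.00000000e+00]] [441.18129311 290.68129069 404.61792845] 1.15 [ 4.57490179e-01  3.54268026e-01  1.79461457e+00  2.91478275e-04
  9.93001009e-01 -7.28112174e-01]
```

View pics/w1.png

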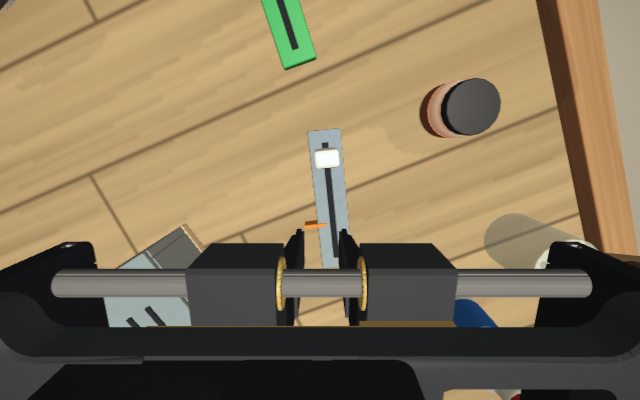

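The picture shows the grey housing from (325,130) downward, the grip at (327,158), and the orange clip on its left edge at (314,226). The grip must move about 70 px down the picture.

```bash
python3 - <<'E'
from h import *
z=np.load('w1.npz');im=z['im'].astype(int);w=z['w']
sub=np.zeros((400,640),bool);sub[120:262,290:365]=1
m=sub&(w[...,2]>9)&(w[...,2]<19)&(im[...,0]-im[...,2]<40); p=w[m]
print('z',p[:,2].mean(),'rect',cv2.minAreaRect(p[:,:2].astype(np.float32)))
# per-row edge midpoints
rows=[];
for v in list(range(176,218,3))+list(range(134,146,3)):
    u=np.where(m[v])[0]
    if len(u)>5: rows.append((w[v,u[0]]+w[v,u[-1]])/2); last=np.linalg.norm((w[v,u[0]]-w[v,u[-1]])[:2])
rows=np.array(rows);print('width',last)
vx,vy,x0,y0=cv2.fitLine(rows[:,:2].astype(np.float32),cv2.DIST_HUBER,0,.01,.01).ravel()
a=np.array([vx,vy]); 
if a[1]>0:a=-a
print('axis',a,np.degrees(np.arctan2(a[1],a[0])),'pt',x0,y0)
g=sub&(im.min(-1)>190)&(w[...,2]>48); G=w[g]; G=G.mean(0)if 0 else np.r_[cv2.minAreaRect(w[g][:,:2].astype(np.float32))[0],np.median(w[g][:,2])]
print('grip',G,cv2.minAreaRect(w[g][:,:2].astype(np.float32)))
o=sub&(im[...,0]>180)&(im[...,2]<90)&(im[...,1]<170); O=np.nanmedian(w[o],0); print('orange',o.sum(),O, np.ptp(w[o][:,:2]@a))
oc=(w[o][:,:2]@a); print('mark along minmax mean',oc.min(),oc.max(),oc.mean(),'grip along',G[:2]@a,'delta',np.median(oc)-G[:2]@a)
top=(p[:,:2]@a).min(); print('housing end',top)
n=np.array([-a[1],a[0]]); print('lateral grip',(G[:2]-[x0,y0])@n)
E
```

```text
z 15.126245778599433 rect ((462.8156433105469, 293.53546142578125), (39.64022445678711, 171.51913452148438), 73.9338607788086)
width 38.70172721870257
axis [ 0.9612241 -0.2757685] -16.007816 pt 451.19165 296.93457
grip [410.39797974 308.96932983  55.20337735] ((410.3979797363281, 308.9693298339844), (26.321352005004883, 18.135217666625977), 74.05537414550781)
orange 74 [486.65750368 261.12685701  18.69812353] nan
mark along minmax mean nan nan nan grip along 309.28041502357064 delta nan
housing end 278.15453606859285
lateral grip 0.31849173597493063
```

Emit:
carry_out:
  series:
    - [-0.034,-0.045,0,5,0]
    - [-0.067,-0.09,0,10,0]
    - [-0.1,-0.135,0,15,0]
    - [-0.135,-0.18,0,20,0]
    - [-0.168,-0.225,0,25,0]
    - [-0.2,-0.27,0,30,0]
    - [-0.235,-0.315,0,35,0]
    - [-0.27,-0.36,0,40,0]
    - [-0.3,-0.405,0,45,0]
    - [-0.335,-0.45,0,50,0]
    - [-0.37,-0.495,0,55,0]
    - [-0.403,-0.539,0.02,57.4,0]
    - [-0.403,-0.539,0.05,57.4,0]
    - [-0.403,-0.539,0.08,57.4,0]
    - [-0.403,-0.539,0.08,57.4,0]

```text
t: 3.02
eef_pos: [612.8, -359.3, 322.3]
tcp_rot: [-3.138, -0.003, 1.756]
ft_force: [0.0, 0.1, 0.2]
opening: 0.008
grip_force: 0.0
```

```bash
python3 - <<'E'
from h import *
z=np.load('w1.npz');im=z['im'].astype(int);w=z['w']
a=np.array([.9612,-.2758]);n=np.array([.2758,.9612])
m=np.zeros((400,640),bool);m[215:238,295:332]=1
o=m&(im[...,0]>170)&(im[...,2]<100)&(w[...,2]>10); q=w[o]; lat=(q[:,:2]-[451.2,296.9])@n
k=lat<-17
print(o.sum(),(q[:,:2]@a)[k].round(1),lat[k].round(0),q[k][:,2].round(0)); k=~k;print('pointer',(q[:,:2]@a)[k].round(1),lat[k].round(0))
im,d,w,c=cam('wrist'); cv2.imwrite('pics/w2.png',im[:,:,::-1]); np.savez('w2.npz',im=im,w=w); s=env.state();print(s['eef_pos'],s['tcp_rot'],s['t'],s['joints'],s['ft_force'])
E
```

```text
76 [392.9 393.2 393.9 393.5 393.3 394.  394.  394.3 393.4 393.8 393.1 393.6
 393.8 393.8 394.  393.9 394.4 394.6 394.9 394.9 394.9 395.2 395.1 394.1
 394.8 395.  395.  395.3 395.1 395.6 395.7 395.9 395.8 395.8 396.  396.5
 396.9 395.7 396.4 395.8 396.4 396.3 396.4 396.4 396.7 396.7 397.3 397.
 397.2 397.8 396.9 397.3 397.2 397.8 398.  397.5 398.5 398.3 398.4] [-27. -25. -24. -23. -21. -20. -19. -18. -36. -34. -33. -32. -30. -29.
 -28. -27. -25. -24. -23. -22. -20. -19. -18. -36. -34. -33. -31. -29.
 -28. -27. -26. -24. -23. -22. -20. -19. -18. -36. -35. -33. -32. -31.
 -30. -28. -27. -26. -25. -23. -22. -21. -36. -35. -33. -32. -31. -30.
 -29. -27. -26.] [19. 18. 17. 18. 19. 18. 18. 18. 18. 18. 20. 19. 19. 19. 19. 20. 19. 19.
 18. 19. 19. 19. 19. 20. 19. 19. 19. 19. 20. 19. 19. 19. 19. 20. 20. 18.
 18. 20. 18. 20. 19. 20. 20. 20. 19. 20. 18. 20. 20. 18. 20. 19. 20. 19.
 18. 20. 18. 19. 19.]
pointer [393.9 393.9 393.7 394.6 394.5 394.8 394.9 395.2 395.5 395.9 396.2 395.9
 396.  396.2 396.4 397.4 397. ] [-13. -11. -10. -16. -15. -14. -13. -11. -10. -17. -15. -14. -13. -12.
 -10. -17. -15.]
[ 612.99933206 -359.62355069  324.33673898] [-3.14061624e+00 -1.25681186e-03  1.75574257e+00] 3.075 [-6.23431909e-01  6.90149310e-01  1.40509255e+00  1.86904743e-04
  1.04793407e+00 -8.08472226e-01] [-0.45193675  0.01728024  0.99869714]
```

View pics/w2.png

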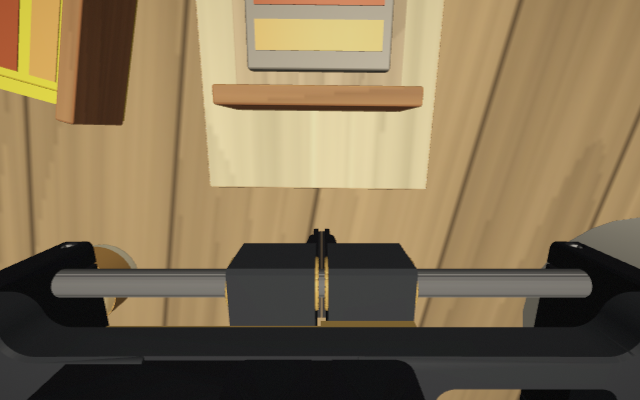

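The tail board spans (213,95) to (423,95) and the stand's base front edge runs along row 187 from x=210 to x=427. The fingers are shut at (322,240), close to the centre line.

```bash
python3 - <<'E'
from h import *
z=np.load('w2.npz');im=z['im'].astype(int);w=z['w']
U=np.arange(640)
def mids(m,rows):
    L=[];Rr=[]
    for v in rows:
        u=np.where(m[v])[0]
        L.append(w[v,u[0]]);Rr.append(w[v,u[-1]])
    return np.array(L),np.array(Rr)
sub=np.zeros((400,640),bool);sub[:,185:455]=1
m=sub&(abs(w[...,2]-15)<5)
L,Rr=mids(m,range(115,180,4)); 
fit=lambda p:cv2.fitLine(p[:,:2].astype(np.float32),cv2.DIST_HUBER,0,.01,.01).ravel()
for n,p in (('L',L),('R',Rr),('mid',(L+Rr)/2)):
    f=fit(p); print(n,f,np.degrees(np.arctan2(f[1],f[0]))%180,p[:,2].mean())
f=fit((L+Rr)/2); a=f[:2]*np.sign(f[1]); n=np.array([-a[1],a[0]]); print('width',np.mean((L-Rr)[:,:2]@n))
t=sub&(abs(w[...,2]-77)<4); t[125:]=0; r=cv2.minAreaRect(w[t][:,:2].astype(np.float32)); print('tail top',r,w[t][:,2].mean())
c=np.array(r[0]); print('tail lateral off (left+)',(c-f[2:])@n,'along',c@a)
fr=[w[np.where(m[:,u])[0].max(),u,:2]@a for u in range(230,410,10)]; print('board front along',np.median(fr))
s=env.state();yaw=s['tcp_rot'][2];tx=np.array([np.cos(yaw),np.sin(yaw)]);e=s['eef_pos'][:2]
print('tcp lateral',(e-f[2:])@n,'along',e@a,'tool yaw',np.degrees(yaw))
E
```

```text
L [ 1.6059713e-01 -9.8702002e-01  4.9887903e+02 -3.3004434e+02] 99.24156 15.422575020452935
R [ 1.7029621e-01 -9.8539293e-01  7.0303986e+02 -2.8954065e+02] 99.805046 15.338476698614564
mid [ 1.6597046e-01 -9.8613071e-01  6.0119427e+02 -3.1089392e+02] 99.55362 15.380525859533751
width 208.07261794988037
tail top ((593.8130493164062, -269.3111572265625), (150.34454345703125, 14.28232192993164), 9.909375190734863) 77.74461990177738
tail lateral off (left+) 0.3773428630847775 along -364.1314285760609
board front along -442.39748118263174
tcp lateral -3.553650396839677 along -456.3756098233166 tool yaw 100.59663907490358
```

Emit:
carry_out:
  series:
    - [0,-0.003,0.03,0.9,0]
    - [0.015,-0.003,0.06,0.9,0]
    - [0.03,-0.003,0.085,0.9,0]
    - [0.045,-0.003,0.092,0.9,0]
    - [0.055,-0.003,0.092,0.9,0]
    - [0.055,-0.003,0.092,0.9,0]

```text
t: 3.82
eef_pos: [599.7, -306.7, 234.4]
tcp_rot: [3.14, 0.001, 1.739]
ft_force: [-0.2, 0.1, 0.5]
opening: 0.005
grip_force: 0.0
```

```bash
cat > st.py <<'E'
from h import *
s=env.state(); a=np.array([-.1675,.98587]);n=np.array([-a[1],a[0]]);e=s['eef_pos'][:2]
print('along',e@a,'left',(e-[601.19,-310.89])@n,'z',s['eef_pos'][2],'yaw',np.degrees(s['tcp_rot'][2]),'F along/left/z',s['ft_force'][:2]@a,s['ft_force'][:2]@n,s['ft_force'][2],s['t'])
E
python3 st.py
```

```text
along -402.82968039714206 left 0.7918923444431215 z 234.36178844146102 yaw 99.65533896195585 F along/left/z 0.09093128745391903 0.17304575336383327 0.5046051762029977 3.825
```

Emit:
carry_out:
  series:
    - [0.01,0,0.003,0,0]
    - [0.015,0,0.003,0,0]
    - [0.018,0,0.003,0,0]
    - [0.021,0,0.003,0,0]
    - [0.024,0,0.003,0,0]
    - [0.027,0,0.003,0,0]
    - [0.031,0,0.003,0,0]
    - [0.035,0,0.003,0,0]
    - [0.039,0,0.003,0,0]

```text
t: 4.95
eef_pos: [592.7, -268.6, 229.8]
tcp_rot: [3.141, 0.0, 1.738]
ft_force: [0.0, -3.3, -0.4]
opening: 0.007
grip_force: 1.9
```

```bash
python3 st.py
```

```text
along -364.13088998943584 left 1.278583985859722 z 229.78997151540702 yaw 99.59490634440881 F along/left/z -3.2544675107501475 0.5260535100909566 -0.37937741738629227 4.95
```

Emit:
carry_out:
  series:
    - [0.005,0,0,0,0]
    - [0.01,0.0005,0,0,0]
    - [0.015,0.0005,0,0,0]
    - [0.02,0.001,0,0,0]
    - [0.025,0.001,0,0,0]
    - [0.03,0.001,0,0,0]
    - [0.035,0.001,0,0,0]
    - [0.04,0.001,0,0,0]
    - [0.045,0.001,0,0,0]
    - [0.05,0.001,0,0,0]
    - [0.055,0.001,0,0,0]

```text
t: 6.32
eef_pos: [584.5, -214.2, 229.8]
tcp_rot: [3.141, 0.0, 1.738]
ft_force: [0.1, -4.8, 1.3]
opening: 0.003
grip_force: 2.5
```

```bash
python3 st.py
```

```text
along -309.0555947856772 left 0.2568886717566201 z 229.75933449948107 yaw 99.59535560482763 F along/left/z -4.721172333027442 0.7420328058130232 1.3181407767721125 6.325
```

Emit:
carry_out:
  series:
    - [0.004,0,0,0,0]
    - [0.008,0,0,0,0]
    - [0.011,0,0,0,0]
    - [0.013,0,0,0,0]
    - [0.015,0,0,0,0]

```text
t: 6.95
eef_pos: [582.0, -199.6, 229.8]
tcp_rot: [3.141, 0.0, 1.738]
ft_force: [0.7, -6.8, 1.6]
opening: 0.007
grip_force: 3.0
```

Emit:
carry_out:
  series:
    - [0.0015,0,0,0,0]
    - [0.003,0,0,0,0]
    - [0.0045,0,0,0,0]
    - [0.006,0,0,0,0]

```text
t: 7.45
eef_pos: [581.3, -195.8, 230.1]
tcp_rot: [3.14, 0.005, 1.739]
ft_force: [-0.9, -31.0, 0.3]
opening: 0.01
grip_force: 15.0
```

Emit:
carry_out:
  series:
    - [-0.0015,0,0,0,0]
    - [-0.0015,0,0,0,0]

```text
t: 7.7
eef_pos: [581.4, -196.4, 229.8]
tcp_rot: [3.141, 0.002, 1.738]
ft_force: [0.8, -15.3, -0.6]
opening: 0.006
grip_force: 7.5
```

```bash
python3 st.py; python3 - <<'E'
from h import *
im,d,w,c=cam('wrist'); np.savez('w3.npz',im=im,w=w)
t=(abs(w[...,2]-77)<4); t[140:]=0;t[:, :185]=0;t[:,455:]=0
r=cv2.minAreaRect(w[t][:,:2].astype(np.float32)); a=np.array([-.1675,.98587]);n=np.array([-a[1],a[0]]);c0=np.array(r[0])
print(r,'along',c0@a,'left',(c0-[601.19,-310.89])@n)
cv2.imwrite('pics/w3.png',im[:,:,::-1])
im2=cam('side')[0]; cv2.imwrite('pics/s2.png',cv2.resize(im2[130:260,220:420,::-1],None,fx=4,fy=4))
E
```

```text
along -291.0322534931151 left 0.36115040822165057 z 229.84067378144124 yaw 99.58956504425254 F along/left/z -15.19308914516787 1.7546775541723851 -0.5786969972286454 7.7
((0.0, 0.0), (0.0, 0.0), 0.0) along 0.0 left 540.6211103
```

View pics/w3.png

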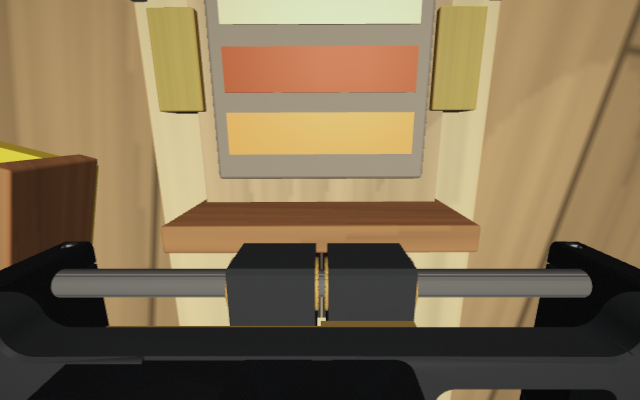

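```bash
python3 - <<'E'
from h import *
z=np.load('w3.npz');w=z['w']
t=(abs(w[...,2]-77)<4); t[:195]=0;t[235:]=0;t[:,:150]=0;t[:,490:]=0
r=cv2.minAreaRect(w[t][:,:2].astype(np.float32)); a=np.array([-.1675,.98587]);n=np.array([-a[1],a[0]]);c0=np.array(r[0])
print(r,'along',c0@a,'left',(c0-[601.19,-310.89])@n,t.sum())
E
```

```text
((578.5636596679688, -174.22402954101562), (149.43353271484375, 5.316993236541748), 9.654303550720215) along -268.67165699798585 left -0.5849199087401793 3811
```

View pics/s2.png

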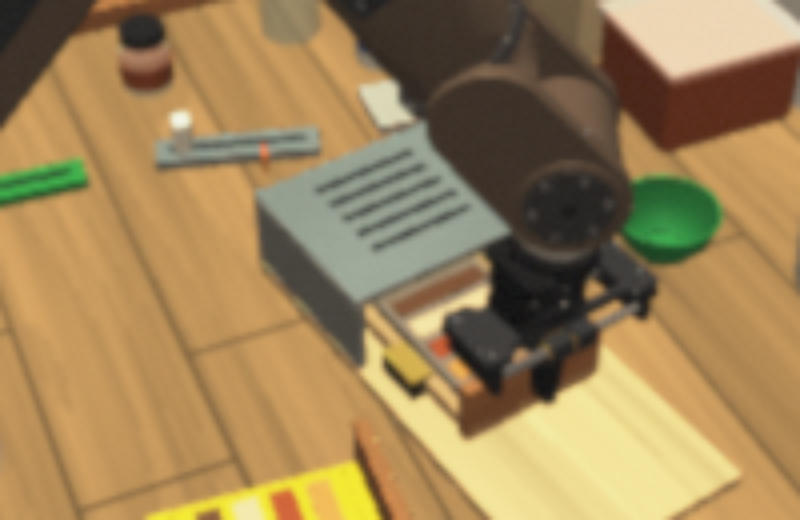

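Emit:
carry_out:
  series:
    - [-0.015,0,0,0,0]
    - [-0.04,0,0,0,0]
    - [-0.04,0,-0.05,0,0]
    - [-0.04,0,-0.1,0,0]
    - [0.01,-0.008,-0.12,-6,0]
    - [0.06,-0.016,-0.12,-12,0]
    - [0.115,-0.024,-0.12,-19,0]
    - [0.17,-0.032,-0.12,-26,0.2]
    - [0.225,-0.04,-0.12,-33,0.5]
    - [0.28,-0.048,-0.12,-40,0.5]
    - [0.335,-0.056,-0.12,-47,0.5]
    - [0.39,-0.064,-0.12,-54,0.5]
    - [0.445,-0.072,-0.12,-60,0.5]
    - [0.5,-0.08,-0.12,-64.4,0.5]
    - [0.526,-0.084,-0.12,-64.4,0.5]
    - [0.526,-0.084,-0.12,-64.4,0.5]

```text
t: 9.8
eef_pos: [410.9, 310.3, 349.6]
tcp_rot: [-3.141, -0.001, 2.864]
ft_force: [-0.1, -0.4, -0.2]
opening: 0.5
grip_force: 0.0
```

```bash
cat > g.py <<'E'
from h import *
s=env.state();yaw=s['tcp_rot'][2];e=s['eef_pos']
tx=np.array([np.cos(yaw),np.sin(yaw)]);ty=np.array([np.sin(yaw),-np.cos(yaw)])
def shift(p): d=np.array(p)-e[:2]; return d@tx,d@ty
print('to grip tool x,y',shift([410.4,309.0]),'z',e[2],'yaw',np.degrees(yaw),s['ft_force'],s['opening'],s['t'],s['joints'][5], 'along',e[:2]@[.9612,-.2758])
E
python3 g.py; python3 - <<'E'
from h import *
im=cam('wrist')[0]; cv2.imwrite('pics/w4.png',im[:,:,::-1])
E
```

```text
to grip tool x,y (np.float64(0.07070157509656078), np.float64(-1.3977486013605804)) z 349.58031933409075 yaw 164.12119048870633 [-0.05113696 -0.35048081 -0.20812293] 0.49974222697168863 9.8 -0.7754322683113692 along 309.321781634191
```

View pics/w4.png

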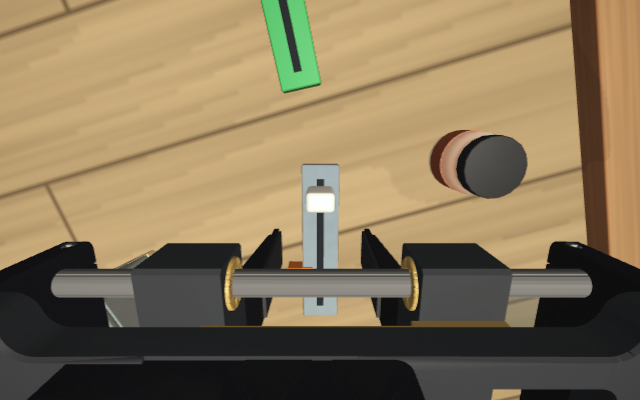

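The grip is centred between the open fingers at (320,200), with the housing aligned. I'll descend and grasp.

Emit:
carry_out:
  series:
    - [0,-0.001,0.05,0,0.5]
    - [0,-0.001,0.095,0,0.5]
    - [0,-0.001,0.125,0,0.5]
    - [0,-0.001,0.135,0,0.5]
    - [0,-0.001,0.135,0,0.5]
    - [0,-0.001,0.135,0,0.25]
    - [0,-0.001,0.135,0,0.2]
    - [0,-0.001,0.135,0,0.2]
    - [0,-0.001,0.135,0,0.2]

```text
t: 10.98
eef_pos: [410.7, 308.6, 215.6]
tcp_rot: [3.14, 0.001, 2.862]
ft_force: [-0.1, 1.1, 7.2]
opening: 0.291
grip_force: 30.0
```

```bash
python3 g.py
```

```text
to grip tool x,y (np.float64(0.36281542758299773), np.float64(0.2672108049588462)) z 215.59016962874833 yaw 164.00681004657991 [-0.12612652  1.10643799  7.23072172] 0.29126839395646603 10.975 -0.7759775637045069 along 309.617168246169
```

Emit:
carry_out:
  series:
    - [-0.01,0,0,0,0.2]
    - [-0.022,0,0,0,0.2]
    - [-0.034,0,0,0,0.2]
    - [-0.046,0,0,0,0.2]
    - [-0.058,0,0,0,0.2]
    - [-0.07,0,0,0,0.2]
    - [-0.08,0,0,0,0.2]
    - [-0.086,0,0,0,0.2]
    - [-0.086,0,0,0,0.2]

```text
t: 12.1
eef_pos: [493.7, 284.7, 215.6]
tcp_rot: [3.14, 0.002, 2.862]
ft_force: [2.6, -0.8, 5.8]
opening: 0.292
grip_force: 30.0
```

```bash
python3 g.py
```

```text
to grip tool x,y (np.float64(86.80598293879565), np.float64(0.3452415637626345)) z 215.6098934861327 yaw 163.99647205421854 [ 2.63765202 -0.78453348  5.84064582] 0.2923992400320761 12.1 -0.884104776995149 along 396.05904576263185
```

Emit:
carry_out:
  series:
    - [0,0,0,0,0.4]
    - [0,0,0,0,0.55]
    - [0,0,0,0,0.55]
    - [0,0,-0.04,0,0.55]
    - [0,0,-0.09,0,0.55]
    - [0,0,-0.14,0,0.55]
    - [-0.03,0,-0.18,0,0.55]
    - [-0.06,0,-0.19,0,0.55]
    - [-0.09,0,-0.19,0,0.55]
    - [-0.09,0,-0.19,0,0.55]
    - [-0.09,0,-0.19,0,0.55]

```text
t: 13.48
eef_pos: [579.1, 260.0, 404.4]
tcp_rot: [-3.141, -0.001, 2.862]
ft_force: [-0.0, 0.4, -0.1]
opening: 0.55
grip_force: 0.0
```

```bash
python3 - <<'E'
from h import *
im,d,w,c=cam('wrist'); cv2.imwrite('pics/w5.png',im[:,:,::-1]); np.savez('w5.npz',im=im,w=w)
im=im.astype(int);a=np.array([.9612,-.2758]);n=np.array([.2758,.9612])
near=np.hypot(w[...,0]-490,w[...,1]-283)<80
g=near&(im.min(-1)>190)&(w[...,2]>48); r=cv2.minAreaRect(w[g][:,:2].astype(np.float32)); print('grip',r,np.array(r[0])@a)
o=near&(im[...,0]>170)&(im[...,2]<100)&(im[...,1]<170)&(w[...,2]>14)&(w[...,2]<24); q=w[o][:,:2]; lat=(q-[451.2,296.9])@n; k=lat<-17
print(k.sum(),lat[k].min(),'mark',np.percentile((q@a)[k],[2,50,98]),np.mean((q@a)[k]))
rd=(im[...,0]>150)&(im[...,1]<60)&(im[...,2]<60); print('red',rd.sum(),np.nanmedian(w[rd],0) if rd.sum() else '', env.state()['eef_pos'])
im=cam('scene')[0]; cv2.imwrite('pics/sc2.png',cv2.resize(im[110:310,180:480,::-1],None,fx=2.5,fy=2.5))
E
```

```text
grip ((493.581298828125, 285.27423095703125), (26.25615882873535, 17.18622589111328), 73.71778106689453) 395.7517115356446
16 -36.25672237320164 mark [393.91868568 398.30124731 398.34863246] 397.75369719811
red 46 [524.5315456  151.37774506  30.65221872] [578.95963479 260.17180395 404.49012154]
```

View pics/w5.png

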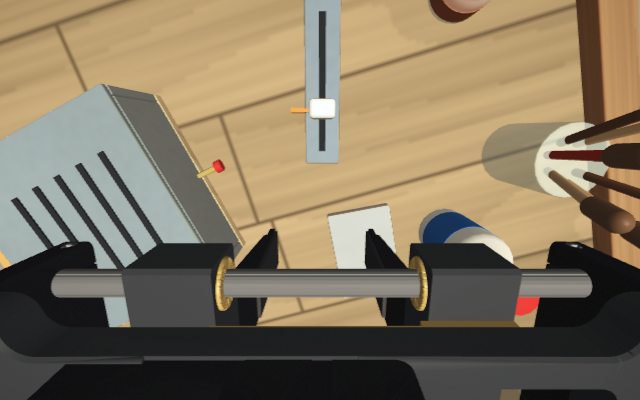

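The grip at (322,108) is level with the clip at (298,110). The red rod end at (219,166) sticks about 29 mm out of the hood's back. I'll check the clip position again with looser thresholds, then check that the slide stayed home.

```bash
python3 - <<'E'
from h import *
a=np.array([.9612,-.2758]);n=np.array([.2758,.9612])
z=np.load('w5.npz');im=z['im'].astype(int);w=z['w']
o=np.zeros((400,640),bool);o[102:120,284:306]=1
o&=(im[...,0]-im[...,2]>110)&(w[...,2]>14.5)&(w[...,2]<24); q=w[o][:,:2]
print(o.sum(),'mark',np.percentile(q@a,[2,50,98]),(q@a).mean(),w[o][:,2].mean())
im,d,w,c=cam('scene'); b=np.array([-.1675,.98587])
p=np.load('scene.npz')['w']
for W in(p,w):
    m=(abs(W[...,2]-77)<5)&(np.hypot(W[...,0]-585,W[...,1]+220)<130)
    q=W[m][:,:2]; L=(q-[601.19,-310.89])@[-b[1],b[0]]; q=q[abs(L)<72]
    print('tail along',np.percentile(q@b,[3,10,25,50]),len(q))
E
```

```text
74 mark [393.88479201 396.18799139 398.33885988] 396.1394789657253 18.695931278230958
tail along [-372.31032121 -370.52521207 -369.11753773 -365.75127064] 221
tail along [-281.16004789 -280.16684022 -278.08769    -275.04732614] 192
```

View pics/sc2.png

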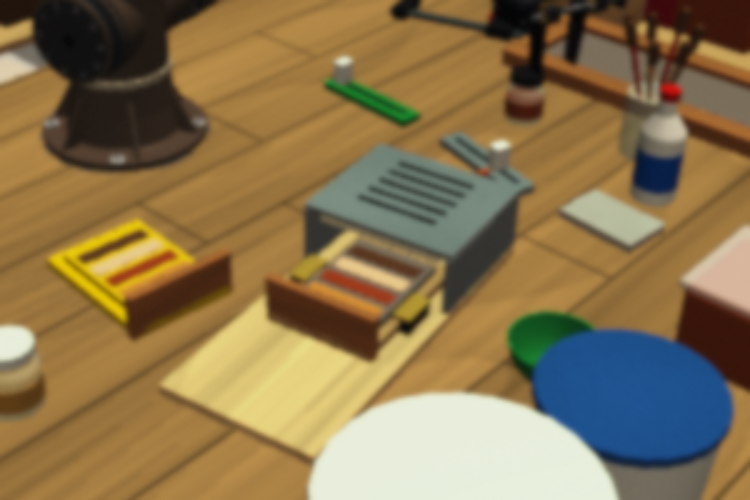

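The slide has stayed home, with its tail face unchanged at -281 mm along the guide. The grip is within 0.5 mm of the mark.

```bash
python3 -c "
from cell import env
print(env.job_done())"
```

```text
the job is handed in; nothing more can be done
None
```

I handed the job in after about 13.5 s of robot time. The slide is straight and, as far as I could tell, fully home: it met a sudden hard stop with its front end about 101 mm in, though the push read 31 N for a moment at the stop, just over your 30 N. The dimmer grip was let go within about 0.5 mm of the orange mark, and nothing else was touched.

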